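Re-house the examined finds in their foam mounts

ROBOT

A 6-joint arm with a two-finger parallel gripper is mounted at the origin on the work surface. World frame = base frame: x ahead of the robot, y to its left, z up, the work surface at z = 0. Lengths are in m, angles in rad, forces in N, time in s.
With the tool pointing down it reaches from about 0.375 to 0.9 m from the base axis. Payload 3.1 kg.
Tool frame: the origin (TCP) lies at the very end of the fingers, on their centre line; the grasp point (between the pads) lies 19 mm behind it (manip.grasp_offset is the distance from the TCP to the grasp point, in m); x points along the fingers, z is the direction in which the jaws open and shut, and the axes are right-handed (so a half turn about x gives the same grasp; the last joint's range is limited). The gripper opens to 85 mm and grips with 20 to 120 N. Pads are 22 mm wide; open, the fingers measure 114 mm over their backs; the gripper's body (76 mm by 85 mm) begins 54 mm behind the grasp point. The pads swing forward as they close: fully open they stand 13 mm farther back than shut.
Start: joints at [-1.482, 0.527, 1.433, -0, 1.181, -0.178], TCP at [0.165, -0.603, 0.231] pointing down, gripper open.
Joint ranges: [-3.08, 3.08], [-0.75, 2.2], [0.22, 2.44], [-1.43, 4.57], [0, 2.65], [-2.85, 2.85]. Speed limits (rad/s): [2.79, 2.79, 3.14, 3.14, 3.14, 3.14].

INTERFACE

Orientations are given as a unit quaternion [x, y, z, w].
In Python, from station import manip gives the robot as it stands.
- The arm moves only by the tool send_rows, never from a script. Its argument "steps" is a list that holds one entry, the list of rows, each a list of 5 numbers: the closure, from 0 (fully open) to 1 (shut), then the shift along the world's x, y, z in m, then the turn about the world's z in rad. A call has 1 to 8 rows; each row is the pose to reach, as a shift and turn from the pose commanded when the call began; what a row does not reach only later rows make up. A row lasts 1/8 s, in which the tool goes at most 62.5 mm and 10.7 degrees, less where a joint would pass 70% of its speed; a pose out of reach is approached as far as the arm can. A call with a gripper value outside its range is refused whole. The fingers move at their own pace and stop on an object; "grip_force" is the grip in N (left out, the last holds). Time passes only in rows, so rows that repeat a pose let the fingers close. It gives the time, the measured TCP pose, the force and the opening at its end, in the units of the state.
- manip.sense(): the state, without advancing time (a new reading comes with each control period).
- manip.snapshot(name): name is "side" or "top" or "wrist"; returns the picture (384x512x3 uint8, red, green, blue); there is no depth.
- manip.camera_params(name): a dict with "fx", "fy", "cx", "cy" (pixels), "T" (4x4, takes a point from camera to world coordinates); the wrist camera has in their place "tool_from_camera" (4x4, takes a point from camera to tool coordinates, whose origin is the TCP and whose axes are the tool frame's). Camera axes: x right, y down, z forward; pixel columns grow to the right and rows downward; lengths in m; the calibration is good to about 2 mm. A picture is of the moment at which its call begins: read the wrist's pose just before it. camera_params takes no time and is no camera call.
- manip.sign_off(): hands the job in, once; it reports no verdict.
The state is a dict: "t": time; "q": joint angles; "qd": joint speeds; "tau": joint torques, N m; "tcp_pos": TCP position; "tool_rot": TCP orientation; "force": force on the tool from outside, world axes, zero at the start; "ft_torque": the same for the moment, N m; "finger_gap": opening from 0.0 (shut) to 1.0 (fully open).
Only numpy, scipy, OpenCV 4.12 (cv2) and the standard library are available. Lean on these libraries where they do the work, as an engineer would, in place of code of your own. Each camera call takes 0.05 s, during which the arm holds its last target.

TASK

The four textile tools on the bench have been examined: put each one back into the foam mount whose cut-out matches its outline, lying or standing as it does now and resting fully down on the cut-out's floor. They are fragile finds, so set them down rather than dropping them, and leave the watch glass with the charred wood where it stands.

Things in the scene. Friction and masses are not known exactly. Their poses are not given: they have to be found in the camera images.
- small_whorl: Small spindle whorl: a dark brown fired-clay disc, 32 mm diameter, 20 mm high, with a 9 mm hole down its axis, lying flat on the bench. Origin: centre of its underside, z up.
- large_whorl: Large spindle whorl: a reddish fired-clay disc, 54 mm diameter, 18 mm high, with an 11 mm hole down its axis, lying flat on the bench. Origin: centre of its underside, z up.
- loom_weight: Loom weight: a reddish fired-clay block standing upright, 72 mm high, a blunt pyramid, 52 mm square at the foot and narrowing evenly to about 38 mm square at the top; about 0.26 kg. Origin: centre of its underside, z up, x and y square to its side faces.
- pin_beater: Pin beater: a pale bone rod lying on the bench, cigar-shaped, 100 mm long, eight-sided, 14 mm thick across the flats over its middle 48 mm and tapering to blunt points. Origin: the middle of the rod, on its axis, so 7 mm above what it lies on; x along its length. It may lie on any of its eight sides.
- mount_small_round: Storage mount, fixed to the bench: a grey card tray 130 x 90 mm, 22 mm high, filled with dark grey foam; in its middle one cut-out, 6 mm deep with a white floor: round, 44 mm diameter. Origin: centre of its underside, x along the 130 mm side, z up; the cut-out's floor is 16 mm and the foam's top 22 mm above the origin.
- mount_large_round: Storage mount, fixed to the bench: a grey card tray 130 x 90 mm, 22 mm high, filled with dark grey foam; in its middle one cut-out, 6 mm deep with a white floor: round, 66 mm diameter. Origin: centre of its underside, x along the 130 mm side, z up; the cut-out's floor is 16 mm and the foam's top 22 mm above the origin.
- mount_square: Storage mount, fixed to the bench: a grey card tray 130 x 90 mm, 22 mm high, filled with dark grey foam; in its middle one cut-out, 6 mm deep with a white floor: square, 64 x 64 mm, sides along x and y. Origin: centre of its underside, x along the 130 mm side, z up; the cut-out's floor is 16 mm and the foam's top 22 mm above the origin.
- mount_long: Storage mount, fixed to the bench: a grey card tray 130 x 90 mm, 22 mm high, filled with dark grey foam; in its middle one cut-out, 6 mm deep with a white floor: a long slot, 112 mm along x by 26 mm along y. Origin: centre of its underside, x along the 130 mm side, z up; the cut-out's floor is 16 mm and the foam's top 22 mm above the origin.
- watch_glass: Watch glass holding pieces of charred wood, standing on the bench among the finds and to be left alone: a shallow green-tinged glass dish 70 mm in diameter, 10 mm high, the wood reaching up to about 13 mm. Origin: centre of its underside.
There are look-alikes about, which are no part of the job. What is shaped like the small_whorl but red is not meant.

How it is judged:
By the outcome, as a careful person would: the job done as asked, in the order asked, and still so for the second after the job is handed in, with the robot touching nothing.
It also fails if it takes over 99 s, if anything falls off the work surface, if the arm or the gripper's body presses on something with over 40 N, if the wrist force passes 120 N, or if a joint passes its speed limit or range.

## Working session

There is one attempt and no reset: what is moved stays moved. The work goes in short steps, Python scripts to look and compute and a tool call to move; the robot and the scene stay as the last step left them, time stands still between calls to the robot, and variables do not carry over. Pictures are saved under pics/ and viewed, and the job is handed in when it is done.

Besides the shell and the picture viewer there is one more tool, called after ">>>" by a JSON object that holds its "fn" and its "kwargs", one argument or row to a line. send_rows: Moves the arm, as the interface text tells. Its arguments: {"type":"object","properties":{"steps":{"type":"array","items":{"type":"array","items":{"type":"array","items":{"type":"number"}}}},"grip_force":{"type":"number"}},"required":["steps"]}

```bash
mkdir -p pics; ls; python3 - <<'E'
from station import manip
import cv2,numpy as np
np.set_printoptions(precision=4,suppress=True)
s=manip.sense();print({k:np.round(v,3) for k,v in s.items()}, manip.grasp_offset)
for n in("top","side","wrist"):
    im=manip.snapshot(n);cv2.imwrite(f"pics/{n}0.png",im[:,:,::-1]);print(n,manip.camera_params(n))
E
```

```text
pics
{'t': np.float64(0.0), 'q': array([-1.481,  0.528,  1.434,  0.   ,  1.181, -0.178]), 'qd': array([-0.002, -0.   ,  0.001,  0.001, -0.   , -0.001]), 'tau': array([ -0.001, -44.235, -17.802,  -0.   ,   0.008,  -0.   ]), 'tcp_pos': array([ 0.165, -0.602,  0.23 ]), 'tool_rot': array([ 0.429,  0.563, -0.428,  0.562]), 'force': array([-0.028, -0.465, -0.275]), 'ft_torque': array([-0.005, -0.003,  0.042]), 'finger_gap': np.float64(1.0)} 0.0187
top {'fx': 492.64549233399276, 'fy': 492.64549233399276, 'cx': 257.51342598221015, 'cy': 198.6096371700169, 'T': array([[-0.0257, -0.997 ,  0.0736,  0.3984],
       [-0.9997,  0.0254, -0.0047, -0.0028],
       [ 0.0028, -0.0737, -0.9973,  1.4379],
       [ 0.    ,  0.    ,  0.    ,  1.    ]])}
side {'fx': 376.8766206617491, 'fy': 376.8766206617491, 'cx': 259.65064728650515, 'cy': 195.26941191841428, 'T': array([[-0.6988, -0.3528,  0.6222, -0.0904],
       [-0.7152,  0.3557, -0.6016,  0.5375],
       [-0.0091, -0.8655, -0.5009,  0.5183],
       [ 0.    ,  0.    ,  0.    ,  1.    ]])}
wrist {'fx': 309.4383991772663, 'fy': 309.4383991772663, 'cx': 257.8958743052183, 'cy': 192.11422107950878, 'tool_from_camera': array([[-0.    , -0.3016,  0.9534, -0.1417],
       [ 0.0009, -0.9534, -0.3016,  0.0773],
       [ 1.    ,  0.0008,  0.0003, -0.0007],
       [ 0.    ,  0.    ,  0.    ,  1.    ]])}
```

View pics/top0.png

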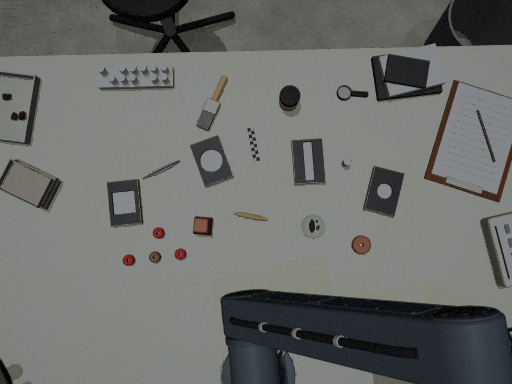

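View pics/side0.png

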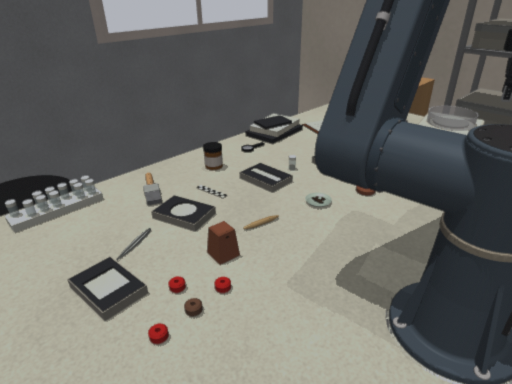

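View pics/wrist0.png

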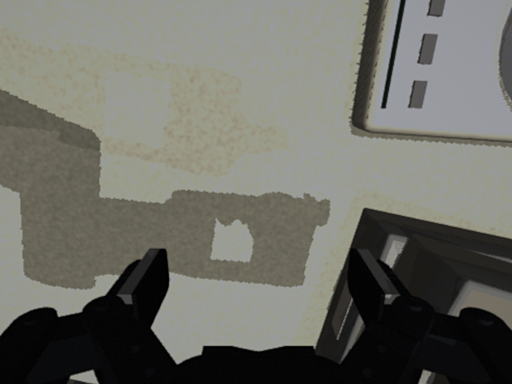

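Top view shows: small whorl at about (155,257) among red look-alikes (158,233), (129,260) and (180,254). The loom weight is at (203,226), pin beater (251,216), watch glass (313,226) and large whorl (361,245). The mounts are square (124,203), large round (211,161), long (308,161) and small round (384,191).

```bash
cat > h.py <<'E'
import cv2,numpy as np
from station import manip
from scipy.spatial.transform import Rotation as R
np.set_printoptions(precision=4,suppress=True)
def cam(name,s=None):
    c=manip.camera_params(name)
    if name=="wrist":
        s=s or manip.sense();W=np.eye(4);W[:3,:3]=R.from_quat(s["tool_rot"]).as_matrix();W[:3,3]=s["tcp_pos"]
        T=W@c["tool_from_camera"]
    else: T=c["T"]
    return c,T
def ray(cT,uv,z):
    c,T=cT; uv=np.atleast_2d(np.asarray(uv,float))
    d=np.c_[(uv[:,0]-c["cx"])/c["fx"],(uv[:,1]-c["cy"])/c["fy"],np.ones(len(uv))]@T[:3,:3].T
    k=(z-T[2,3])/d[:,2]
    return T[:3,3]+d*k[:,None]
def proj(cT,P):
    c,T=cT; p=(np.atleast_2d(P)-T[:3,3])@T[:3,:3]
    return np.c_[c["fx"]*p[:,0]/p[:,2]+c["cx"],c["fy"]*p[:,1]/p[:,2]+c["cy"]]
def grab(name,fn):
    s=manip.sense();im=manip.snapshot(name);cv2.imwrite(f"pics/{fn}.png",im[:,:,::-1])
    return cam(name,s),im,s
E
python3 - <<'E'
from h import *
im=cv2.imread("pics/top0.png");ct=cam("top")
cv2.imwrite("pics/topz.png",cv2.resize(im[120:280,95:415],None,fx=2.5,fy=2.5,interpolation=cv2.INTER_CUBIC))
hsv=cv2.cvtColor(im,cv2.COLOR_BGR2HSV)
# white floors
m=((hsv[...,1]<40)&(hsv[...,2]>170)).astype(np.uint8)
dark=(hsv[...,2]<110).astype(np.uint8)
sat=(hsv[...,1]>80).astype(np.uint8)
roi=np.zeros_like(m);roi[125:275,95:412]=1
def rep(m,z,n):
    cs,h=cv2.findContours(m*roi,cv2.RETR_CCOMP,cv2.CHAIN_APPROX_NONE)
    for i,c in enumerate(cs):
        if cv2.contourArea(c)<25: continue
        M=cv2.moments(c);p=(M["m10"]/M["m00"],M["m01"]/M["m00"])
        w=ray(ct,c[:,0],z)[:,:2]; r=cv2.minAreaRect((w*1000).astype(np.float32))
        print(n,"hole" if h[0,i,3]>=0 else "",np.round(p,1),"ctr",ray(ct,p,z)[0,:2],"rect",np.round(r[0]),np.round(r[1]),round(r[2],1), hsv[int(p[1]),int(p[0])])
rep(dark,0.022,"dark");rep(sat,0.01,"sat")
E
```

```text
dark  [132.8 260.5] ctr [0.3348 0.3507] rect [333. 354.] [21. 33.] 62.7 [  0 202  96]
dark  [154.9 256.8] ctr [0.3437 0.2878] rect [344. 288.] [35. 32.] 62.3 [18 40 83]
dark  [360.6 244.7] ctr [ 0.3632 -0.3013] rect [ 364. -301.] [54. 54.] 87.7 [ 20   6 131]
dark hole [361.4 244.3] ctr [ 0.3642 -0.3034] rect [ 364. -303.] [46. 45.] 43.2 [ 38  21 134]
dark  [311.9 225.2] ctr [ 0.4225 -0.1636] rect [ 423. -163.] [21. 38.] 67.5 [ 14 108  45]
dark  [205.8 227.3] ctr [0.4241 0.141 ] rect [427. 149.] [57. 57.] 83.8 [ 10 110 125]
dark  [124.9 203.1] ctr [0.4998 0.3724] rect [500. 372.] [134.  96.] 4.5 [107  13 141]
dark hole [123.7 202.2] ctr [0.5025 0.3757] rect [503. 376.] [67. 67.] 4.7 [105  11 139]
dark  [383.2 191.3] ctr [ 0.5147 -0.3728] rect [ 515. -373.] [ 93. 136.] 74.0 [107  13 140]
dark hole [383.9 190.5] ctr [ 0.517 -0.375] rect [ 517. -375.] [43. 43.] 43.0 [111  13 140]
dark  [345.  165.7] ctr [ 0.5922 -0.2652] rect [ 593. -264.] [29. 18.] 48.2 [20 32 48]
dark  [162.  169.3] ctr [0.595  0.2646] rect [595. 267.] [ 16. 117.] 25.4 [10 19 41]
dark  [307.8 161.8] ctr [ 0.606  -0.157
[... 478 characters left out ...]
 88.6 [110   9  83]
sat  [128.3 260. ] ctr [0.3363 0.3667] rect [336. 366.] [32. 29.] 88.5 [11 59 86]
sat  [154.4 256.8] ctr [0.3435 0.2916] rect [344. 292.] [29. 30.] 43.8 [18 40 83]
sat  [179.9 253.8] ctr [0.3502 0.2182] rect [350. 218.] [29. 29.] 89.1 [  7 108  73]
sat  [361.  244.5] ctr [ 0.3633 -0.3048] rect [ 363. -305.] [52. 49.] 88.5 [ 20   6 131]
sat  [158.2 232.6] ctr [0.4127 0.28  ] rect [413. 280.] [33. 30.] 70.2 [ 25  27 105]
sat  [311.7 226. ] ctr [ 0.4204 -0.1644] rect [ 422. -164.] [32. 13.] 7.5 [ 14 108  45]
sat  [202.4 225.7] ctr [0.4294 0.1518] rect [429. 152.] [53. 48.] 83.8 [ 10 111 126]
sat  [250.2 216. ] ctr [0.4538 0.0129] rect [454.  12.] [97. 12.] 78.2 [ 18 100 127]
```

View pics/topz.png

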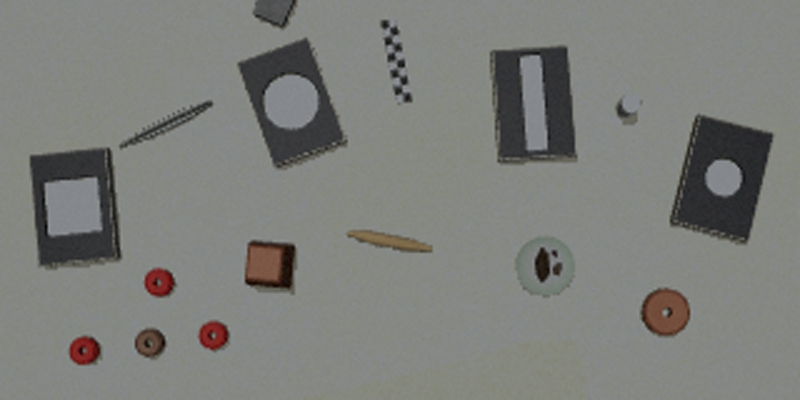

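```bash
python3 - <<'E'
from h import *
s=manip.sense();M=R.from_quat(s["tool_rot"]).as_matrix();print(M)
ct=cam("wrist",s);print(ct[1]); print(ray(ct,[[256,192],[256,60],[0,0],[512,0],[0,384],[512,384]],0.02))
# beater axis, loom top face
im=cv2.imread("pics/top0.png");hsv=cv2.cvtColor(im,cv2.COLOR_BGR2HSV);ct=cam("top")
m=(hsv[...,1]>80).astype(np.uint8)
p=np.argwhere(m[205:225,225:275])[:,::-1]+[225,205]
w=ray(ct,p,0.007)[:,:2];l=cv2.fitLine(w.astype(np.float32),cv2.DIST_L2,0,.01,.01).ravel();print("beater",l,np.degrees(np.arctan2(l[1],l[0])),(w.min(0)+w.max(0))/2)
v=hsv[214:240,190:218];print(v[::3,::3,2])
E
```

```text
[[-0.0001  0.9644  0.2646]
 [ 0.0017  0.2646 -0.9644]
 [-1.      0.0003 -0.0017]]
[[ 0.2655 -0.9192 -0.2909  0.2397]
 [-0.9641 -0.2536 -0.0785 -0.5813]
 [-0.0017  0.3013 -0.9535  0.3723]
 [ 0.      0.      0.      1.    ]]
[[ 0.1318 -0.608   0.02  ]
 [ 0.2722 -0.5696  0.02  ]
 [ 0.2578 -0.3083  0.02  ]
 [ 0.3933 -0.8011  0.02  ]
 [-0.2584 -0.3199  0.02  ]
 [-0.0552 -1.0525  0.02  ]]
beater [0.203  0.9792 0.4539 0.0127] 78.28463 [0.4539 0.0121]
[[137 137 139 137 137 137 136 139 135 136]
 [137 136  50  42  56  63  78  96 137 135]
 [136 136 122 123 122 123  56  37 138 137]
 [137 122 123 123 123 123  45  25 138 136]
 [137 111 122 126 124 124  39  32 135 137]
 [137  96 126 125 125 125  34  28 137 136]
 [136  41  55  60  76  85  34  51 138 136]
 [135 135 133 106  99  97  84  84 138 136]
 [137 136 137 137 137 138 138 135 136 137]]
```

>>> {"fn": "send_rows", "kwargs": {
  "steps": [
    [[0,0.04,0.047,0,0],[0,0.08,0.094,0,0],[0,0.12,0.141,0,0],[0,0.16,0.188,0,0],[0,0.2,0.235,0,0],[0,0.235,0.28,0,0],[0,0.235,0.28,0,0],[0,0.235,0.28,0,0]]
  ]
}}

```text
t: 1.15
tcp_pos: [0.4004, -0.3228, 0.2313]
tool_rot: [0.428, 0.562, -0.429, 0.563]
force: [-0.1, -0.2, 0.2]
finger_gap: 0.998
```

```bash
python3 - <<'E'
from h import *
ct,im,s=grab("wrist","w1");print(s["t"],s["tcp_pos"],s["finger_gap"],s["qd"])
E
```

```text
1.15 [ 0.4004 -0.3228  0.2313] 0.9982357622918001 [-0.035   0.0044 -0.009   0.001   0.0007  0.0019]
```

View pics/w1.png

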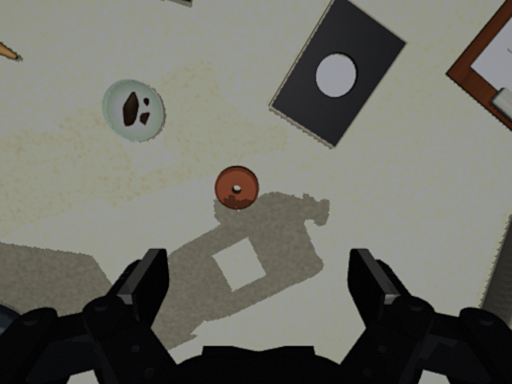

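Large whorl at (237,188), small-round floor at (336,75), watch glass at (134,110). Measuring these.

```bash
cat >> h.py <<'E'
def blob(m,box,ct,z,minA=60):
    x0,y0,x1,y1=box;r=np.zeros(m.shape,np.uint8);r[y0:y1,x0:x1]=1
    cs,_=cv2.findContours(m.astype(np.uint8)*r,cv2.RETR_EXTERNAL,cv2.CHAIN_APPROX_NONE)
    c=max(cs,key=cv2.contourArea);w=ray(ct,c[:,0],z)[:,:2]
    rr=cv2.minAreaRect((w*1000).astype(np.float32));ci=cv2.minEnclosingCircle((w*1000).astype(np.float32))
    M=cv2.moments((w*1000).astype(np.float32));return dict(cen=np.round((M["m10"]/M["m00"],M["m01"]/M["m00"]),1),rect=np.round(rr[0]+rr[1]+(rr[2],),1),circ=np.round(ci[0]+(ci[1]*2,),1),w=w,c=c)
def show(n,b): print(n,b["cen"],"rect",b["rect"],"circ",b["circ"])
E
python3 - <<'E'
from h import *
s=manip.sense();ct=cam("wrist",s);im=cv2.imread("pics/w1.png");hsv=cv2.cvtColor(im,cv2.COLOR_BGR2HSV)
b=blob(hsv[...,1]>120,(190,150,280,225),ct,.018);show("lw top",b)
b=blob(hsv[...,1]>120,(190,150,280,225),ct,.009);show("lw mid",b)
b=blob(hsv[...,2]>100,(310,45,365,105),ct,.016);show("floor",b)
b=blob(hsv[...,2]>100,(310,45,365,105),ct,.022);show("rim",b)
b=blob(hsv[...,2]<90,(262,0,410,150),ct,.022);show("tray",b)
E
```

```text
lw top [ 364.5 -306. ] rect [ 364.8 -305.4   52.5   50.4   15.3] circ [ 364.8 -306.1   53.4]
lw mid [ 361.7 -306.1] rect [ 362.  -305.5   53.8   51.7   15.3] circ [ 362.  -306.2   54.8]
floor [ 515.3 -378.1] rect [ 515.4 -378.2   42.5   42.1   63.5] circ [ 515.2 -378.1   43.3]
rim [ 514.6 -376.9] rect [ 514.7 -376.9   41.8   41.4   63.5] circ [ 514.5 -376.8   42.5]
tray [ 515.1 -377.9] rect [ 515.1 -377.7   86.5  126.3   74.1] circ [ 515.  -378.3  150.4]
```

>>> {"fn": "send_rows", "kwargs": {
  "steps": [
    [[0.15,-0.036,0.018,-0.05,0],[0.2,-0.036,0.018,-0.1,0],[0.2,-0.036,0.018,-0.15,0],[0.2,-0.036,0.018,-0.19,0],[0.2,-0.036,0.018,-0.21,0],[0.2,-0.036,0.018,-0.22,0],[0.2,-0.036,0.018,-0.225,0],[0.2,-0.036,0.018,-0.226,0]]
  ]
}}

```text
t: 2.2
tcp_pos: [0.3645, -0.3054, 0.0056]
tool_rot: [0.429, 0.562, -0.429, 0.562]
force: [0.0, -0.1, 0.4]
finger_gap: 0.799
```

```bash
python3 - <<'E'
from h import *
ct,im,s=grab("wrist","w2");print(s["t"],s["tcp_pos"],s["finger_gap"],s["force"])
E
```

```text
2.2 [ 0.3645 -0.3054  0.0056] 0.7989685404782322 [ 0.0183 -0.1108  0.3565]
```

View pics/w2.png

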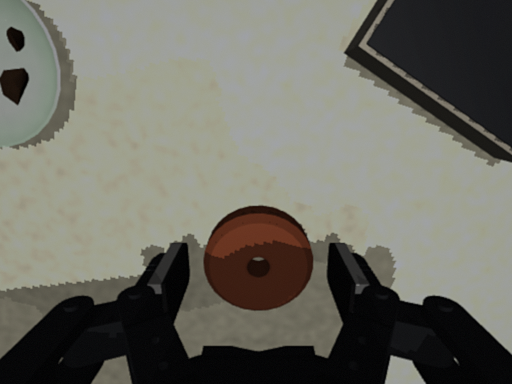

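>>> {"fn": "send_rows", "kwargs": {
  "grip_force": 35,
  "steps": [
    [[0.5,0,0,0,0],[1,0,0,0,0],[1,0,0,0,0],[1,0,0,0,0],[1,0,0,0,0],[1,0,0,0.02,0],[1,0,0,0.06,0],[1,0,0,0.12,0]]
  ]
}}

```text
t: 3.25
tcp_pos: [0.3638, -0.3038, 0.1257]
tool_rot: [0.429, 0.563, -0.428, 0.561]
force: [1.1, -0.5, -1.7]
finger_gap: 0.61
```

```bash
python3 - <<'E'
from h import *
ct,im,s=grab("wrist","w3");print(s["t"],s["tcp_pos"],s["finger_gap"]*85,s["force"])
E
```

```text
3.25 [ 0.3638 -0.3038  0.1257] 51.820010047356604 [ 1.0717 -0.4917 -1.689 ]
```

View pics/w3.png

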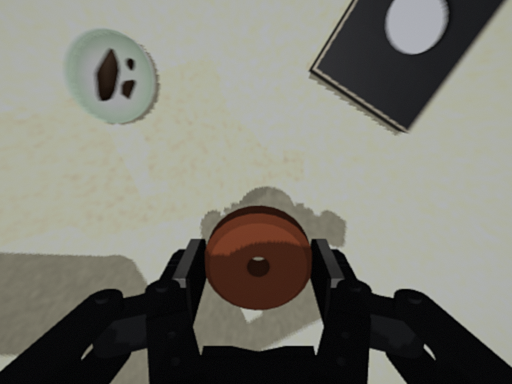

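>>> {"fn": "send_rows", "kwargs": {
  "steps": [
    [[1,0.0,0.0,0.05,0],[1,0.025,0.055,0.1,0],[1,0.05,0.11,0.1,0],[1,0.075,0.165,0.1,0],[1,0.1,0.22,0.1,0],[1,0.125,0.275,0.1,0],[1,0.15,0.33,0.1,0],[1,0.166,0.364,0.1,0]]
  ]
}}

```text
t: 4.3
tcp_pos: [0.5308, 0.0623, 0.2254]
tool_rot: [0.428, 0.563, -0.428, 0.563]
force: [-0.2, -0.7, -1.0]
finger_gap: 0.609
```

>>> {"fn": "send_rows", "kwargs": {
  "steps": [
    [[1,0,0,0,0],[1,0,0,0,0]]
  ]
}}

```text
t: 4.55
tcp_pos: [0.5296, 0.0592, 0.2251]
tool_rot: [0.428, 0.563, -0.429, 0.562]
force: [-0.2, 0.3, -0.2]
finger_gap: 0.611
```

```bash
python3 - <<'E'
from h import *
ct,im,s=grab("wrist","w4");print(s["t"],s["tcp_pos"],s["finger_gap"]*85,s["force"],s["qd"])
np.save("w4T.npy",ct[1])
E
```

```text
4.55 [0.5296 0.0592 0.2251] 51.91414151262626 [-0.2246  0.3034 -0.2381] [-0.0262 -0.0044  0.0055  0.0011 -0.0002  0.0022]
```

View pics/w4.png

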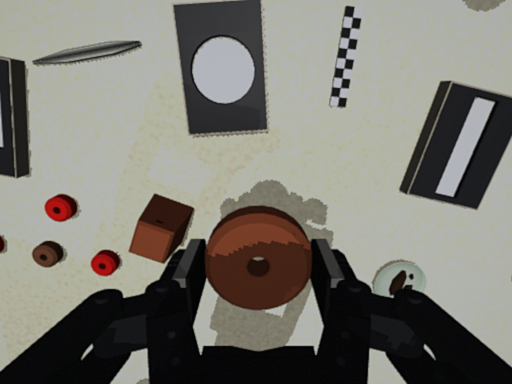

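Large-round floor at (224,70), long slot at (466,147), loom weight at (160,228) with its top face up and right, small whorl at (47,254).

```bash
python3 - <<'E'
from h import *
c=manip.camera_params("wrist");ct=(c,np.load("w4T.npy"));im=cv2.imread("pics/w4.png");hsv=cv2.cvtColor(im,cv2.COLOR_BGR2HSV)
show("lr floor",blob(hsv[...,2]>100,(180,30,262,110),ct,.016))
show("lr rim",blob(hsv[...,2]>100,(180,30,262,110),ct,.022))
show("long floor",blob(hsv[...,2]>100,(433,95,496,198),ct,.016))
show("long rim",blob(hsv[...,2]>100,(433,95,496,198),ct,.022))
show("held top",blob((hsv[...,1]>120),(203,200,314,312),ct,.2251-.0056+.018))
b=blob((hsv[...,1]>100)&(hsv[...,2]<140),(120,185,193,265),ct,0);show("loom",b)
print(cv2.approxPolyDP(b["c"],4,True)[:,0])
show("sw top",blob(hsv[...,1]>70,(30,235,64,270),ct,.02))
show("sw bot",blob(hsv[...,1]>70,(30,235,64,270),ct,.0))
crop=cv2.resize(im[180:275,110:205],None,fx=6,fy=6,interpolation=cv2.INTER_CUBIC);cv2.imwrite("pics/loomz.png",crop)
E
```

```text
lr floor [616.7 122.2] rect [616.9 122.3  64.7  65.2  58.7] circ [616.8 122.2  66. ]
lr rim [616.5 121.4] rect [616.6 121.6  63.6  64.1  58.7] circ [616.6 121.5  64.9]
long floor [ 608.6 -161.1] rect [ 608.7 -161.1  111.8   23.3    2.5] circ [ 608.6 -162.3  112.6]
long rim [ 608.5 -157. ] rect [ 608.6 -157.   109.9   22.9    2.5] circ [ 608.6 -158.1  110.6]
held top [531.9  60.4] rect [531.7  60.2  52.3  53.2  66.6] circ [532.   60.4  54.9]
loom [409.2 157.9] rect [408.8 157.7  60.4  90.6  83.3] circ [408.4 158.  106.3]
[[155 194]
 [138 220]
 [129 251]
 [163 262]
 [181 241]
 [192 208]]
sw top [349.4 284.1] rect [349.9 284.2  29.6  40.6  57.3] circ [349.6 283.6  40.8]
sw bot [334.8 295.8] rect [335.3 295.9  31.3  43.   57.3] circ [334.9 295.3  43.1]
```

View pics/loomz.png

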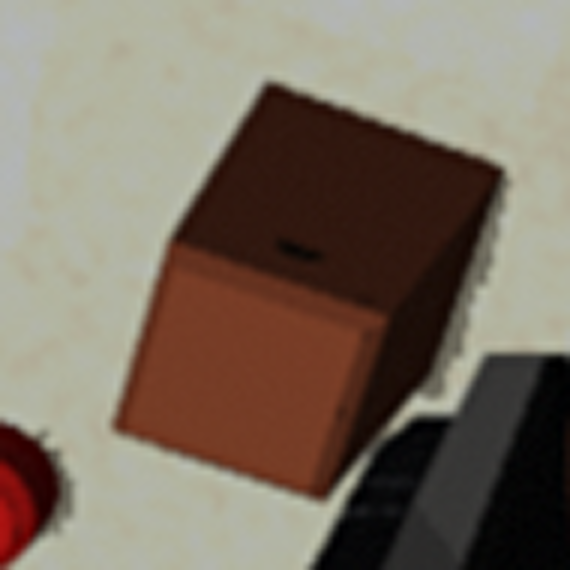

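>>> {"fn": "send_rows", "kwargs": {
  "steps": [
    [[1,0.045,0.033,0,0],[1,0.085,0.062,0,0],[1,0.085,0.062,-0.05,0],[1,0.085,0.062,-0.1,0],[1,0.085,0.062,-0.14,0],[1,0.085,0.062,-0.17,0],[1,0.085,0.062,-0.18,0],[1,0.085,0.062,-0.18,0]]
  ]
}}

```text
t: 5.6
tcp_pos: [0.6154, 0.1202, 0.0453]
tool_rot: [0.429, 0.562, -0.429, 0.562]
force: [-0.5, -0.9, -0.7]
finger_gap: 0.61
```

```bash
python3 - <<'E'
from h import *
ct4=(manip.camera_params("wrist"),np.load("w4T.npy"))
t=np.array([[139.2,220.5],[173.8,233],[164.2,262.8],[129.5,251.7]]);b=np.array([[154.7,194.2],[193.8,208.3]])
T=ray(ct4,t,.072)[:,:2];B=ray(ct4,b,0)[:,:2];print("top",T,T.mean(0));print("sides",np.linalg.norm(np.roll(T,-1,0)-T,axis=1))
for a,c in((T[0],T[1]),(T[1],T[2]),(T[3],T[2]),(T[0],T[3]),(B[0],B[1])):
    d=c-a;print(np.degrees(np.arctan2(d[1],d[0])),np.linalg.norm(d))
print("base",B)
ct,im,s=grab("wrist","w5");print(s["t"],s["tcp_pos"],s["finger_gap"]*85,s["force"],s["qd"])
ct,im,s=grab("side","s5")
E
```

```text
top [[0.4518 0.1651]
 [0.4474 0.1281]
 [0.4099 0.1315]
 [0.4133 0.1695]] [0.4306 0.1485]
sides [0.0372 0.0376 0.0381 0.0387]
-96.81063941529672 0.037222428353052624
174.80981516904862 0.03757241782850302
-95.08947820814592 0.038126957700695255
173.44867355236937 0.03870294726803467
-96.08437508893927 0.0511072361357185
base [[0.4549 0.1726]
 [0.4495 0.1218]]
5.6 [0.6154 0.1202 0.0453] 51.889196367523766 [-0.4595 -0.8643 -0.6622] [ 0.0091 -0.0295 -0.0179 -0.0003  0.0021  0.002 ]
```

View pics/w5.png

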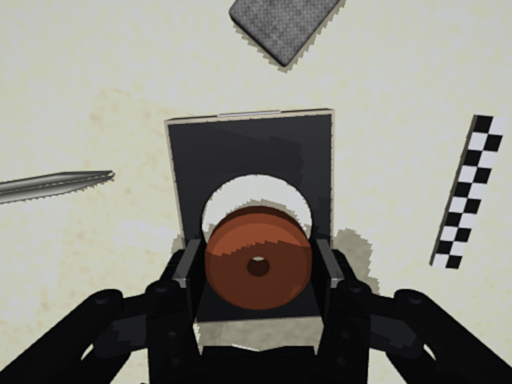

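>>> {"fn": "send_rows", "kwargs": {
  "steps": [
    [[1,0,0,-0.01,0],[1,0,0,-0.017,0],[1,0,0,-0.02,0],[1,0,0,-0.022,0],[1,0,0,-0.022,0]]
  ]
}}

```text
t: 6.32
tcp_pos: [0.6153, 0.1214, 0.0231]
tool_rot: [0.429, 0.562, -0.429, 0.562]
force: [-0.2, 0.5, -1.3]
finger_gap: 0.612
```

>>> {"fn": "send_rows", "kwargs": {
  "steps": [
    [[1,0,0,-0.001,0],[1,0,0,-0.001,0]]
  ]
}}

```text
t: 6.58
tcp_pos: [0.6156, 0.1213, 0.0225]
tool_rot: [0.429, 0.562, -0.429, 0.562]
force: [0.1, -0.1, -0.9]
finger_gap: 0.609
```

```bash
python3 - <<'E'
from h import *
ct,im,s=grab("wrist","w6");print(s["t"],s["tcp_pos"],s["finger_gap"]*85,s["force"],s["qd"])
E
```

```text
6.575 [0.6156 0.1213 0.0225] 51.78939095030136 [ 0.0864 -0.0955 -0.8788] [-0.0009  0.0001  0.      0.0029 -0.0009  0.0009]
```

View pics/w6.png

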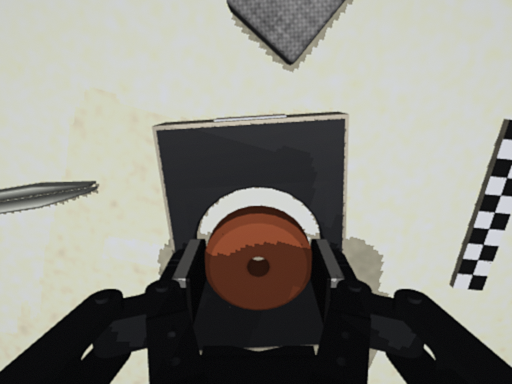

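```bash
python3 - <<'E'
from h import *
s=manip.sense();ct=cam("wrist",s);im=cv2.imread("pics/w6.png");hsv=cv2.cvtColor(im,cv2.COLOR_BGR2HSV)
zb=s["tcp_pos"][2]-.0056
print(ray(ct,[[259,188]],.022),ray(ct,[[260,206]],zb),ray(ct,[[258,310],[206,258],[311,258]],zb+.018), zb)
print(hsv[180:225:2,259,2])
print(im[258,195:215,2],im[258,303:322,2])
E
```

```text
[[0.6487 0.1306 0.022 ]] [[0.6381 0.1271 0.0169]] [[0.5911 0.1152 0.0349]
 [0.6127 0.1465 0.0349]
 [0.6258 0.0989 0.0349]] 0.016888298224793732
[ 42  41  44  36 209 215 213 214 214 214 214 213 221  61  52  53  52 127
 124 125 125 127 148]
[ 6  7  9  4  5  4  9  8  5 27 59 72 71 70 71 78 85 86 85 85] [86 86 83 75 68 68 70 70 52 21  3  4  6  7  7  6  7  8  7]
```

>>> {"fn": "send_rows", "kwargs": {
  "steps": [
    [[1,0.001,0,-0.0005,0],[1,0.001,0,-0.001,0],[1,0.001,0,-0.0013,0],[1,0.001,0,-0.0013,0]]
  ]
}}

```text
t: 7.12
tcp_pos: [0.6157, 0.1213, 0.0225]
tool_rot: [0.428, 0.563, -0.429, 0.562]
force: [-3.4, 0.5, 8.2]
finger_gap: 0.612
```

>>> {"fn": "send_rows", "kwargs": {
  "steps": [
    [[0.35,0,0,0.001,0],[0.28,0,0,0.001,0],[0.25,0,0,0.001,0],[0.22,0,0,0.02,0],[0.2,0,0,0.06,0],[0.2,0,0,0.11,0],[0.2,0,0,0.11,0]]
  ]
}}

```text
t: 8.0
tcp_pos: [0.6201, 0.1215, 0.1369]
tool_rot: [0.431, 0.559, -0.426, 0.565]
force: [0.4, -0.4, -0.2]
finger_gap: 0.801
```

```bash
python3 - <<'E'
from h import *
ct,im,s=grab("wrist","w7");print(s["t"],s["tcp_pos"],s["finger_gap"]*85,s["force"],s["qd"])
hsv=cv2.cvtColor(im,cv2.COLOR_RGB2HSV)
show("whorl top",blob(hsv[...,1]>120,(180,120,340,384),ct,.034))
E
```

```text
8.0 [0.6201 0.1215 0.1369] 68.10515670319342 [ 0.3931 -0.3624 -0.1884] [-0.002   0.0605  0.0581 -0.0023 -0.0184 -0.0005]
whorl top [615.  121.9] rect [615.4 121.8  53.5  51.1  15.3] circ [615.2 121.9  54.3]
```

View pics/w7.png

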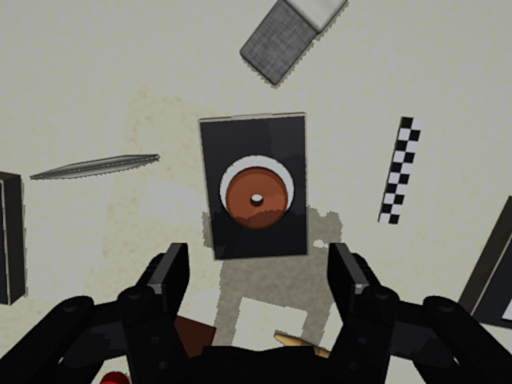

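>>> {"fn": "send_rows", "kwargs": {
  "steps": [
    [[0.1,-0.05,0.007,0.01,-0.15],[0.1,-0.1,0.014,0.01,-0.3],[0.1,-0.15,0.022,0.01,-0.37],[0.1,-0.187,0.028,0.01,-0.37],[0.1,-0.187,0.028,0.01,-0.37],[0.1,-0.187,0.028,0.01,-0.37],[0.1,-0.187,0.028,0.01,-0.37]]
  ]
}}

```text
t: 8.93
tcp_pos: [0.431, 0.1492, 0.1409]
tool_rot: [0.525, 0.473, -0.525, 0.474]
force: [-0.0, -0.2, -0.2]
finger_gap: 0.897
```

```bash
python3 - <<'E'
from h import *
ct,im,s=grab("wrist","w8");print(s["t"],s["tcp_pos"],s["finger_gap"]*85,s["force"],s["qd"])
M=R.from_quat(s["tool_rot"]).as_matrix();print("jaw",np.degrees(np.arctan2(M[1,2],M[0,2])),M[:,0])
np.save("w8T.npy",ct[1])
E
```

```text
8.925 [0.431  0.1492 0.1409] 76.23064937443554 [-0.0357 -0.1723 -0.2477] [-0.0016 -0.0003  0.0051 -0.0004  0.0015 -0.0014]
jaw -95.88650373325842 [ 0.0013  0.0001 -1.    ]
```

View pics/w8.png

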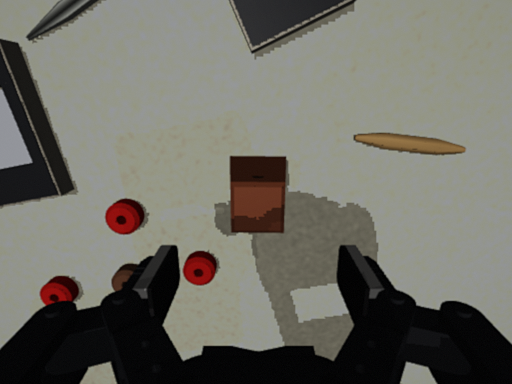

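```bash
python3 - <<'E'
from h import *
ct=(manip.camera_params("wrist"),np.load("w8T.npy"));im=cv2.imread("pics/w8.png");hsv=cv2.cvtColor(im,cv2.COLOR_BGR2HSV)
T=ray(ct,[[231,181.5],[285,181.5],[284,233],[232,233]],.072)[:,:2];print(T,T.mean(0));
B=ray(ct,[[230,157],[287,157]],0)[:,:2];print(B,B.mean(0))
b=blob(hsv[...,1]>80,(345,120,475,165),ct,.007);show("beater",b)
l=cv2.fitLine(b["w"].astype(np.float32),cv2.DIST_L2,0,.01,.01).ravel();print(l,np.degrees(np.arctan2(l[1],l[0])))
E
```

```text
[[0.4512 0.1668]
 [0.4473 0.1289]
 [0.4077 0.1326]
 [0.4117 0.1712]] [0.4295 0.1499]
[[0.4554 0.1733]
 [0.4501 0.1208]] [0.4527 0.1471]
beater [452.7  12.1] rect [452.6  11.9 100.3  14.   77.7] circ [451.6  12.1 100.3]
[0.219  0.9757 0.4527 0.0121] 77.352356
```

>>> {"fn": "send_rows", "kwargs": {
  "grip_force": 40,
  "steps": [
    [[0.1,-0.001,0.0005,-0.04,0],[0.1,-0.001,0.0005,-0.08,0],[0.1,-0.001,0.0005,-0.101,0],[0.4,-0.001,0.0005,-0.101,0],[1,-0.001,0.0005,-0.101,0],[1,-0.001,0.0005,-0.101,0],[1,-0.001,0.0005,-0.101,0],[1,-0.001,0.0005,-0.101,0]]
  ]
}}

```text
t: 9.98
tcp_pos: [0.4289, 0.1498, 0.0406]
tool_rot: [0.525, 0.473, -0.524, 0.474]
force: [-0.7, -0.9, 2.4]
finger_gap: 0.506
```

```bash
python3 - <<'E'
from h import *
ct,im,s=grab("wrist","w9");print(s["t"],s["tcp_pos"],s["finger_gap"]*85,s["force"],s["qd"])
E
```

```text
9.975 [0.4289 0.1498 0.0406] 42.97080478698307 [-0.6892 -0.9429  2.3651] [ 0.0008  0.0004 -0.0009 -0.0003  0.0005  0.0002]
```

View pics/w9.png

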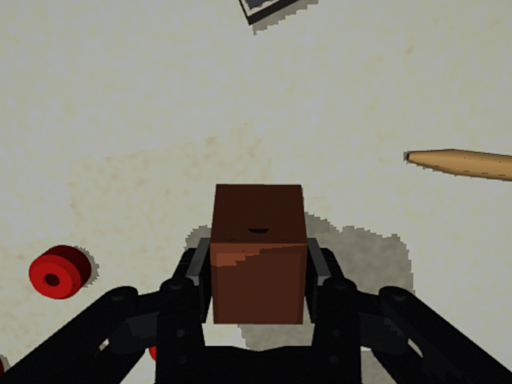

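>>> {"fn": "send_rows", "kwargs": {
  "steps": [
    [[1,0,0,0.02,0],[1,0,0,0.06,0],[1,0,0.02,0.1,0.05],[1,0.01,0.07,0.12,0.12],[1,0.02,0.12,0.12,0.185],[1,0.03,0.17,0.12,0.185],[1,0.041,0.21,0.12,0.185],[1,0.041,0.21,0.12,0.185]]
  ]
}}

```text
t: 11.02
tcp_pos: [0.4698, 0.3625, 0.1598]
tool_rot: [0.479, 0.521, -0.477, 0.521]
force: [0.3, -0.4, -2.2]
finger_gap: 0.5
```

>>> {"fn": "send_rows", "kwargs": {
  "steps": [
    [[1,0,0,0,0],[1,0,0,0,0],[1,0,0,0,0]]
  ]
}}

```text
t: 11.4
tcp_pos: [0.4692, 0.3587, 0.16]
tool_rot: [0.479, 0.52, -0.48, 0.52]
force: [0.2, -0.8, -1.8]
finger_gap: 0.499
```

```bash
python3 - <<'E'
from h import *
ct,im,s=grab("wrist","w10");print(s["t"],s["tcp_pos"],s["finger_gap"]*85,s["force"],s["qd"])
np.save("w10T.npy",ct[1])
hsv=cv2.cvtColor(im,cv2.COLOR_RGB2HSV)
M=R.from_quat(s["tool_rot"]).as_matrix();print("jaw",np.degrees(np.arctan2(M[1,2],M[0,2])))
E
```

```text
11.4 [0.4692 0.3587 0.16  ] 42.41522763975842 [ 0.2018 -0.8202 -1.7728] [ 0.0018  0.0015 -0.007   0.001  -0.002   0.0014]
jaw -85.33342453861478
```

View pics/w10.png

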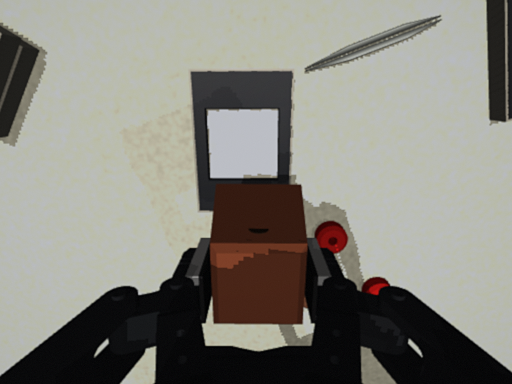

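```bash
python3 - <<'E'
from h import *
ct=(manip.camera_params("wrist"),np.load("w10T.npy"));im=cv2.imread("pics/w10.png");hsv=cv2.cvtColor(im,cv2.COLOR_BGR2HSV)
show("sq",blob(hsv[...,2]>150,(198,100,288,182),ct,.016))
show("sq",blob(hsv[...,2]>150,(198,100,288,182),ct,.022))
# held weight: underside z
zb=.16-.0406
T=ray(ct,[[211,242],[306,242],[302,323],[213,323]],zb+.072)[:,:2];print(T,T.mean(0))
B=ray(ct,[[216,184],[301,184]],zb)[:,:2];print(B,B.mean(0))
E
```

```text
sq [501.2 376.3] rect [500.9 376.2  62.5  63.5   5.2] circ [500.5 376.1  86.8]
sq [502.2 376.1] rect [501.9 376.   61.2  62.1   5.2] circ [501.5 375.9  85. ]
[[0.4892 0.3796]
 [0.4923 0.3423]
 [0.4538 0.339 ]
 [0.4506 0.3773]] [0.4715 0.3595]
[[0.4916 0.387 ]
 [0.4959 0.3351]] [0.4938 0.361 ]
```

>>> {"fn": "send_rows", "kwargs": {
  "steps": [
    [[1,0.032,0.017,0,0],[1,0.032,0.017,0,0],[1,0.032,0.017,-0.03,0],[1,0.032,0.017,-0.06,0],[1,0.032,0.017,-0.08,0],[1,0.032,0.017,-0.09,0],[1,0.032,0.017,-0.09,0]]
  ]
}}

```text
t: 12.32
tcp_pos: [0.5009, 0.3763, 0.0696]
tool_rot: [0.478, 0.52, -0.479, 0.52]
force: [0.6, -0.5, -1.8]
finger_gap: 0.499
```

```bash
python3 - <<'E'
from h import *
ct,im,s=grab("wrist","w11");print(s["t"],s["tcp_pos"],s["finger_gap"]*85,s["force"],s["qd"])
ct,im,s=grab("side","s11");x=im[200:330,40:170];cv2.imwrite("pics/s11z.png",cv2.resize(x[:,:,::-1],None,fx=4,fy=4))
E
```

```text
12.325 [0.5009 0.3763 0.0696] 42.4362956802141 [ 0.631  -0.5192 -1.779 ] [ 0.002  -0.0229 -0.0212 -0.0007  0.003  -0.0002]
```

View pics/w11.png

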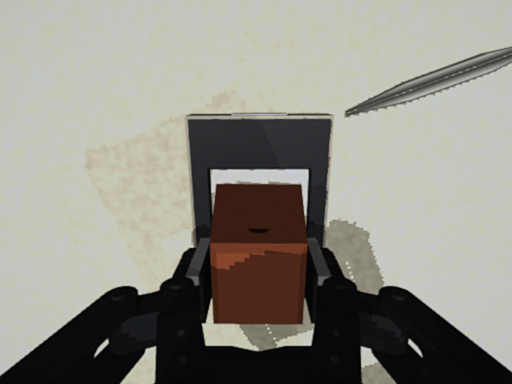

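View pics/s11z.png

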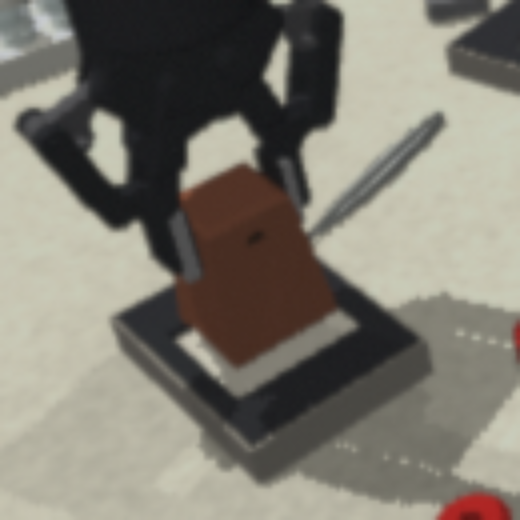

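Weight is upright and centred over the square. Lower slowly.

>>> {"fn": "send_rows", "kwargs": {
  "steps": [
    [[1,0.0005,0,-0.006,0],[1,0.0005,0,-0.01,0],[1,0.0005,0,-0.012,0],[1,0.0005,0,-0.0128,0],[1,0.0005,0,-0.0132,0],[1,0.0005,0,-0.0132,0]]
  ]
}}

```text
t: 13.18
tcp_pos: [0.5019, 0.3769, 0.0569]
tool_rot: [0.479, 0.52, -0.479, 0.52]
force: [0.2, 0.0, -2.5]
finger_gap: 0.503
```

>>> {"fn": "send_rows", "kwargs": {
  "steps": [
    [[1,0,0,-0.0004,0],[1,0,0,-0.0008,0],[1,0,0,-0.0008,0]]
  ]
}}

```text
t: 13.55
tcp_pos: [0.502, 0.3768, 0.0566]
tool_rot: [0.479, 0.52, -0.479, 0.52]
force: [-2.1, -1.1, 3.0]
finger_gap: 0.497
```

>>> {"fn": "send_rows", "kwargs": {
  "steps": [
    [[0.45,0,0,0,0],[0.35,0,0,0,0],[0.25,0,0,0,0],[0.15,0,0,0.01,0],[0.1,0,0,0.04,0],[0.1,0,0,0.08,0],[0.1,0,0,0.12,0],[0.1,0,0,0.12,0]]
  ]
}}

```text
t: 14.55
tcp_pos: [0.5044, 0.3782, 0.1807]
tool_rot: [0.482, 0.519, -0.476, 0.521]
force: [-0.1, -0.5, -0.8]
finger_gap: 0.9
```

```bash
python3 - <<'E'
from h import *
ct,im,s=grab("wrist","w12");print(s["t"],s["tcp_pos"],s["finger_gap"]*85,s["force"],s["qd"]);np.save("w12T.npy",ct[1])
ct,im,s=grab("side","s12");x=im[200:330,40:220];cv2.imwrite("pics/s12z.png",cv2.resize(x[:,:,::-1],None,fx=4,fy=4))
E
```

```text
14.55 [0.5044 0.3782 0.1807] 76.48257896673537 [-0.0947 -0.5172 -0.7512] [-0.0029  0.0537  0.0592  0.0014 -0.0153 -0.0004]
```

View pics/w12.png

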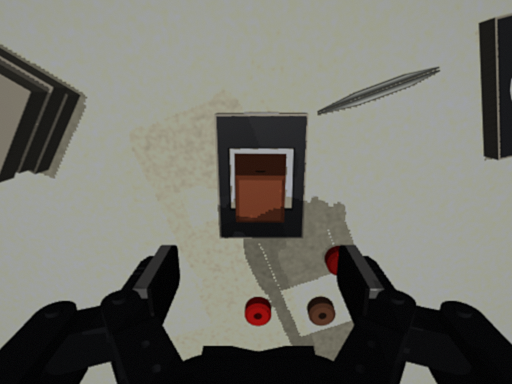

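View pics/s12z.png

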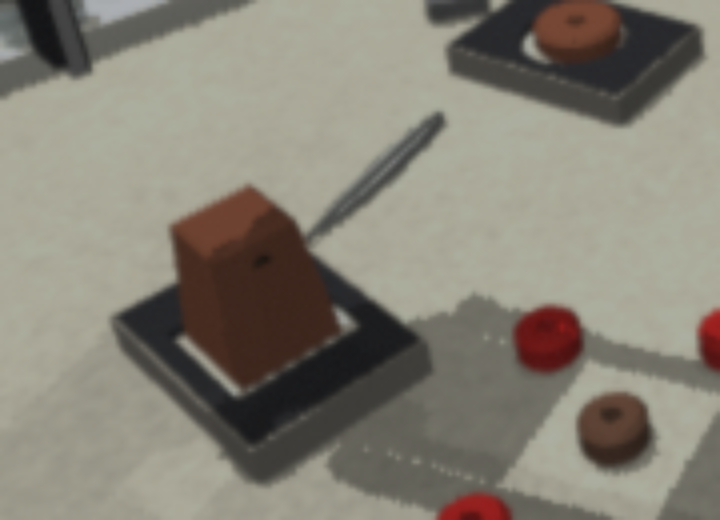

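Weight stands centred in the square, large whorl is seated. Small brown whorl at (320,311) in the wrist view.

```bash
python3 - <<'E'
from h import *
ct=(manip.camera_params("wrist"),np.load("w12T.npy"));im=cv2.imread("pics/w12.png");hsv=cv2.cvtColor(im,cv2.COLOR_BGR2HSV)
show("sw",blob(hsv[...,1]>70,(303,290,340,328),ct,.02));show("sw",blob(hsv[...,1]>70,(303,290,340,328),ct,.0))
M=ct[1]
E
```

```text
sw [349.7 293.2] rect [350.1 293.   37.8  30.1   8.9] circ [350.1 292.9  38.9]
sw [334.5 287.2] rect [334.9 286.9  40.3  32.1   8.9] circ [335.  286.8  41.4]
```

>>> {"fn": "send_rows", "kwargs": {
  "steps": [
    [[0.1,-0.05,-0.028,0,0],[0.2,-0.1,-0.055,0,0],[0.35,-0.158,-0.087,0,0],[0.35,-0.158,-0.087,-0.03,0],[0.35,-0.158,-0.087,-0.05,0],[0.35,-0.158,-0.087,-0.05,0],[0.35,-0.158,-0.087,-0.05,0]]
  ]
}}

```text
t: 15.52
tcp_pos: [0.3439, 0.2898, 0.1258]
tool_rot: [0.479, 0.52, -0.479, 0.52]
force: [-0.0, 0.4, -0.1]
finger_gap: 0.648
```

```bash
python3 - <<'E'
from h import *
ct,im,s=grab("wrist","w13");print(s["t"],s["tcp_pos"],s["finger_gap"]*85,s["force"],s["qd"]);np.save("w13T.npy",ct[1])
E
```

```text
15.525 [0.3439 0.2898 0.1258] 55.03888978059437 [-0.0195  0.3791 -0.0812] [ 0.0005 -0.0146 -0.0109  0.0012 -0.0032 -0.0014]
```

View pics/w13.png

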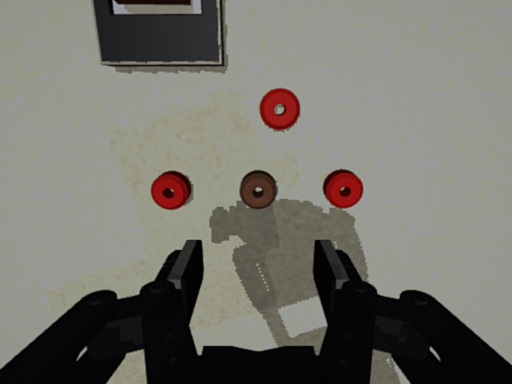

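```bash
python3 - <<'E'
from h import *
ct=(manip.camera_params("wrist"),np.load("w13T.npy"));im=cv2.imread("pics/w13.png");hsv=cv2.cvtColor(im,cv2.COLOR_BGR2HSV)
print(hsv[165:215:4,258])
m=(hsv[...,1]>70)
for z in(.02,0):show("sw",blob(m,(230,160,290,220),ct,z))
print(ray(ct,[258,190.5],.02))
E
```

```text
[[ 35  31 156]
 [ 30  32 137]
 [ 10 146  42]
 [  9 146  61]
 [ 10 136  79]
 [ 10 154  73]
 [ 38  23 164]
 [ 13 185  22]
 [ 12 144  46]
 [  9 129  85]
 [ 10 134  80]
 [ 17  60  77]
 [ 24  39  97]]
sw [344.5 290.5] rect [344.6 290.4  32.4  30.3   4.8] circ [344.6 290.5  33.5]
sw [338.3 290. ] rect [338.4 289.9  35.   32.7   4.8] circ [338.4 290.   36.2]
[[0.344  0.2903 0.02  ]]
```

>>> {"fn": "send_rows", "kwargs": {
  "grip_force": 30,
  "steps": [
    [[0.35,0,0.0005,-0.05,0],[0.35,0,0.0005,-0.09,0],[0.35,0,0.0005,-0.11,0],[0.35,0,0.0005,-0.117,0],[0.35,0,0.0005,-0.117,0],[0.6,0,0.0005,-0.117,0],[1,0,0.0005,-0.117,0],[1,0,0.0005,-0.117,0]]
  ]
}}

```text
t: 16.58
tcp_pos: [0.3446, 0.2907, 0.0102]
tool_rot: [0.48, 0.52, -0.478, 0.521]
force: [-1.2, 0.4, 6.2]
finger_gap: 0.354
```

>>> {"fn": "send_rows", "kwargs": {
  "steps": [
    [[1,0,0,0,0],[1,0,0,0,0]]
  ]
}}

```text
t: 16.82
tcp_pos: [0.3445, 0.2907, 0.0101]
tool_rot: [0.48, 0.52, -0.478, 0.521]
force: [-1.2, -0.8, 5.5]
finger_gap: 0.351
```

>>> {"fn": "send_rows", "kwargs": {
  "steps": [
    [[1,0,0,0.01,0],[1,0,0,0.04,0],[1,0,0,0.09,0],[1,0,0,0.14,0],[1,0.03,-0.04,0.16,0],[1,0.06,-0.09,0.16,0],[1,0.09,-0.14,0.16,0],[1,0.12,-0.19,0.16,0]]
  ]
}}

```text
t: 17.82
tcp_pos: [0.4644, 0.0987, 0.1699]
tool_rot: [0.479, 0.52, -0.479, 0.521]
force: [0.4, 1.3, 0.1]
finger_gap: 0.356
```

```bash
python3 - <<'E'
from h import *
ct,im,s=grab("wrist","w14");print(s["t"],s["tcp_pos"],s["finger_gap"]*85,s["force"],s["q"])
E
```

```text
17.825 [0.4644 0.0987 0.1699] 30.23387185634833 [0.362  1.3176 0.075 ] [-0.0266  0.4231  1.866   0.0002  0.8514  1.4611]
```

View pics/w14.png

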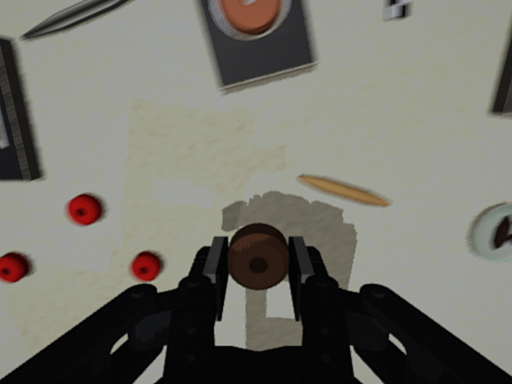

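>>> {"fn": "send_rows", "kwargs": {
  "steps": [
    [[1,0.005,-0.056,0,0],[1,0.01,-0.112,0,0],[1,0.015,-0.168,0,0],[1,0.02,-0.224,0,0],[1,0.02,-0.28,0,0],[1,0.02,-0.336,0,0],[1,0.02,-0.392,0,0],[1,0.02,-0.445,0,0]]
  ]
}}

```text
t: 18.88
tcp_pos: [0.4835, -0.3461, 0.1696]
tool_rot: [0.479, 0.52, -0.479, 0.52]
force: [0.8, -1.3, 0.0]
finger_gap: 0.358
```

>>> {"fn": "send_rows", "kwargs": {
  "steps": [
    [[1,0,0,0,0],[1,0,0,0,0],[1,0,0,0,0]]
  ]
}}

```text
t: 19.25
tcp_pos: [0.4836, -0.3427, 0.1691]
tool_rot: [0.479, 0.521, -0.478, 0.52]
force: [0.4, 0.7, -0.2]
finger_gap: 0.356
```

```bash
python3 - <<'E'
from h import *
ct,im,s=grab("wrist","w15");print(s["t"],s["tcp_pos"],s["finger_gap"]*85,s["force"],s["qd"]);np.save("w15T.npy",ct[1])
E
```

```text
19.25 [ 0.4836 -0.3427  0.1691] 30.292704532045622 [ 0.3503  0.7444 -0.2282] [ 0.0064  0.0001 -0.0074 -0.0007 -0.0036 -0.0001]
```

View pics/w15.png

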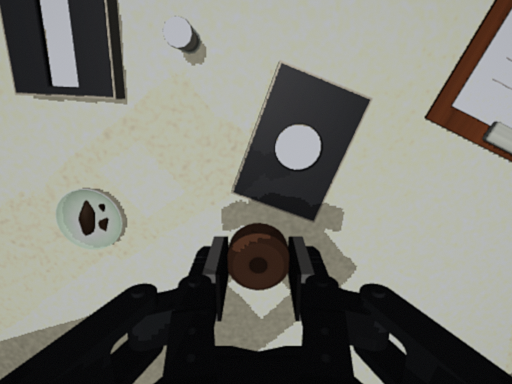

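```bash
python3 - <<'E'
from h import *
ct=(manip.camera_params("wrist"),np.load("w15T.npy"));im=cv2.imread("pics/w15.png");hsv=cv2.cvtColor(im,cv2.COLOR_BGR2HSV)
show("floor",blob(hsv[...,2]>100,(270,118,326,175),ct,.016));show("rim",blob(hsv[...,2]>100,(270,118,326,175),ct,.022))
zb=.1691-.009
b=blob((hsv[...,1]>100),(227,222,291,292),ct,zb+.02);show("held",b)
print(ray(ct,[258,265],zb+.02),hsv[220:295:4,240])
E
```

```text
floor [ 515.8 -377.1] rect [ 515.9 -377.3   42.8   43.1   50.2] circ [ 515.8 -377.    44. ]
rim [ 516.7 -376.3] rect [ 516.8 -376.4   42.    42.3   50.2] circ [ 516.7 -376.2   43.1]
held [ 486.8 -341.8] rect [ 487.1 -342.    34.1   30.3    4.9] circ [ 487.  -341.8   34.6]
[[ 0.4828 -0.3422  0.1801]] [[ 24  39 132]
 [ 24  39 136]
 [ 12  11 121]
 [  9 156  31]
 [ 10 148  31]
 [ 10 145  79]
 [ 10 142  77]
 [  9 146  70]
 [ 11 144  53]
 [  9 145  51]
 [ 10 140  53]
 [  9 144  53]
 [  9 145  51]
 [  9 142  52]
 [ 10 142  52]
 [ 10 144  53]
 [ 13  72  57]
 [ 68   5 187]
 [ 39  14 186]]
```

>>> {"fn": "send_rows", "kwargs": {
  "steps": [
    [[1,0.0325,-0.0345,0,0],[1,0.0325,-0.0345,-0.03,0],[1,0.0325,-0.0345,-0.07,0],[1,0.0325,-0.0345,-0.1,0],[1,0.0325,-0.0345,-0.12,0],[1,0.0325,-0.0345,-0.13,0],[1,0.0325,-0.0345,-0.13,0],[1,0.0325,-0.0345,-0.13,0]]
  ]
}}

```text
t: 20.3
tcp_pos: [0.5171, -0.3798, 0.0402]
tool_rot: [0.479, 0.519, -0.479, 0.521]
force: [-0.2, 0.4, -0.1]
finger_gap: 0.354
```

```bash
python3 - <<'E'
from h import *
ct,im,s=grab("wrist","w16");print(s["t"],s["tcp_pos"],s["finger_gap"]*85,s["force"],s["qd"])
E
```

```text
20.3 [ 0.5171 -0.3798  0.0402] 30.048315458218926 [-0.2009  0.3861 -0.124 ] [-0.0032 -0.0059 -0.0014  0.0005  0.     -0.0021]
```

View pics/w16.png

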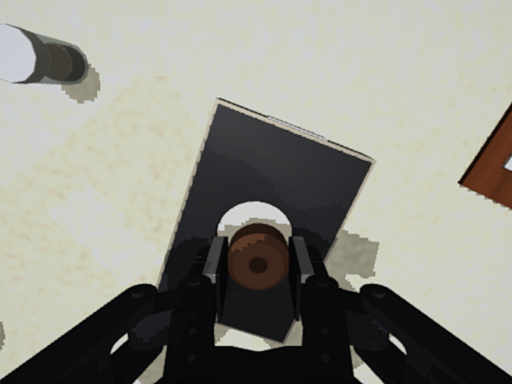

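>>> {"fn": "send_rows", "kwargs": {
  "steps": [
    [[1,-0.001,0.0025,-0.005,0],[1,-0.001,0.0025,-0.01,0],[1,-0.001,0.0025,-0.012,0],[1,-0.001,0.0025,-0.013,0],[1,-0.001,0.0025,-0.0135,0],[1,-0.001,0.0025,-0.0135,0]]
  ]
}}

```text
t: 21.1
tcp_pos: [0.5152, -0.3765, 0.0262]
tool_rot: [0.479, 0.521, -0.479, 0.52]
force: [-1.6, 0.4, 3.5]
finger_gap: 0.357
```

>>> {"fn": "send_rows", "kwargs": {
  "steps": [
    [[0.6,0,0,0,0],[0.52,0,0,0.001,0],[0.45,0,0,0.001,0],[0.4,0,0,0.01,0],[0.4,0,0,0.05,0],[0.4,0,0,0.1,0],[0.4,0,0,0.13,0],[0.4,0,0,0.13,0]]
  ]
}}

```text
t: 22.1
tcp_pos: [0.517, -0.3782, 0.1592]
tool_rot: [0.479, 0.518, -0.479, 0.523]
force: [-0.3, -0.2, -0.7]
finger_gap: 0.597
```

```bash
python3 - <<'E'
from h import *
ct,im,s=grab("wrist","w17");print(s["t"],s["tcp_pos"],s["finger_gap"]*85,s["force"],s["qd"])
hsv=cv2.cvtColor(im,cv2.COLOR_RGB2HSV)
show("sw",blob(hsv[...,1]>100,(200,130,320,300),ct,.036))
M=R.from_quat(s["tool_rot"]).as_matrix();print("jaw",np.degrees(np.arctan2(M[1,2],M[0,2])),s["q"])
E
```

```text
22.1 [ 0.517  -0.3782  0.1592] 50.73367321416227 [-0.3293 -0.2391 -0.7073] [-0.0002  0.0518  0.0511 -0.     -0.0139  0.0003]
sw [ 514.5 -375.7] rect [ 514.8 -376.    32.7   28.7    3.8] circ [ 514.7 -375.9   33.1]
jaw -85.25242678658476 [-0.8058  0.6285  1.4632  0.      1.0423  0.6821]
```

View pics/w17.png

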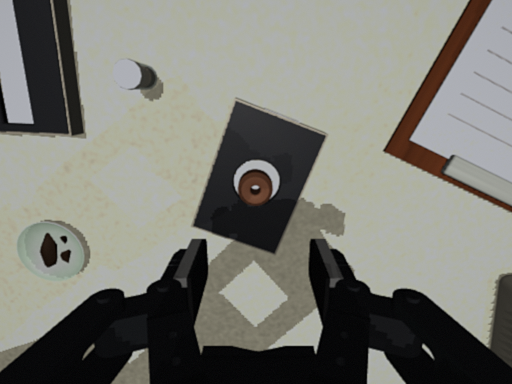

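>>> {"fn": "send_rows", "kwargs": {
  "steps": [
    [[0.4,-0.008,0.049,0,0.18],[0.4,-0.016,0.098,0,0.36],[0.5,-0.024,0.147,0,0.54],[0.5,-0.032,0.196,0,0.72],[0.5,-0.04,0.245,0,0.9],[0.5,-0.048,0.294,0,1.08],[0.5,-0.056,0.343,0,1.24],[0.5,-0.062,0.389,0,1.275]]
  ]
}}

```text
t: 23.15
tcp_pos: [0.4517, 0.0141, 0.1543]
tool_rot: [0.075, 0.704, -0.074, 0.702]
force: [0.2, -0.3, -0.3]
finger_gap: 0.499
```

>>> {"fn": "send_rows", "kwargs": {
  "steps": [
    [[0.5,0,0,-0.02,0],[0.5,0,0,-0.02,0],[0.5,0,0,-0.02,0]]
  ]
}}

```text
t: 23.52
tcp_pos: [0.4532, 0.012, 0.1351]
tool_rot: [0.075, 0.704, -0.075, 0.703]
force: [0.5, 0.1, -0.3]
finger_gap: 0.498
```

```bash
python3 - <<'E'
from h import *
ct,im,s=grab("wrist","w18");print(s["t"],s["tcp_pos"],s["finger_gap"]*85,s["force"],s["qd"]);np.save("w18T.npy",ct[1])
M=R.from_quat(s["tool_rot"]).as_matrix();print("jaw",np.degrees(np.arctan2(M[1,2],M[0,2])),s["q"])
hsv=cv2.cvtColor(im,cv2.COLOR_RGB2HSV)
b=blob(hsv[...,1]>80,(200,90,320,300),ct,.007);show("beater",b)
l=cv2.fitLine(b["w"].astype(np.float32),cv2.DIST_L2,0,.01,.01).ravel();print(l,np.degrees(np.arctan2(l[1],l[0])))
E
```

```text
23.525 [0.4532 0.012  0.1351] 42.354771408809356 [ 0.4963  0.0604 -0.3307] [-0.0087 -0.0136 -0.0097 -0.0008 -0.0003  0.0003]
jaw -12.246728983103395 [-0.2209  0.465   1.9463 -0.0001  0.7315 -0.0071]
beater [452.6  12.3] rect [452.4  11.5  99.9  13.6  77.4] circ [452.5  11.5 100. ]
[0.2118 0.9773 0.4529 0.0137] 77.76987
```

View pics/w18.png

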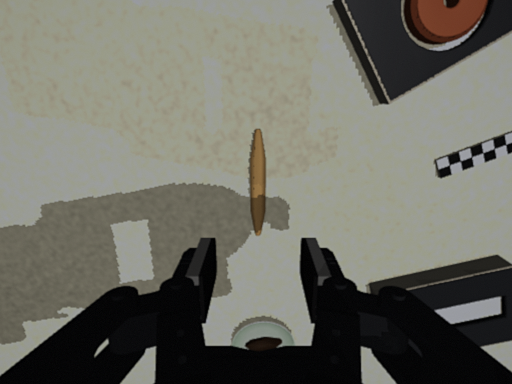

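>>> {"fn": "send_rows", "kwargs": {
  "grip_force": 25,
  "steps": [
    [[0.6,-0.0005,0,-0.05,0],[0.62,-0.0005,0,-0.09,0],[0.62,-0.0005,0,-0.115,0],[0.62,-0.0005,0,-0.125,0],[0.62,-0.0005,0,-0.1275,0],[0.62,-0.0005,0,-0.1275,0],[0.62,-0.0005,0,-0.1275,0]]
  ]
}}

```text
t: 24.45
tcp_pos: [0.4535, 0.0122, 0.0089]
tool_rot: [0.075, 0.702, -0.075, 0.704]
force: [-0.1, -0.4, -0.2]
finger_gap: 0.378
```

>>> {"fn": "send_rows", "kwargs": {
  "steps": [
    [[0.75,0,0,0,0],[0.85,0,0,0,0],[1,0,0,0,0],[1,0,0,0,0],[1,0,0,0,0]]
  ]
}}

```text
t: 25.08
tcp_pos: [0.4532, 0.0123, 0.0086]
tool_rot: [0.075, 0.703, -0.075, 0.703]
force: [0.5, 0.5, 5.7]
finger_gap: 0.145
```

```bash
python3 - <<'E'
from h import *
ct,im,s=grab("wrist","w19");print(s["t"],s["tcp_pos"],s["finger_gap"]*85,s["force"],s["qd"])
E
```

```text
25.075 [0.4532 0.0123 0.0086] 12.29215318534755 [0.489  0.4955 5.7194] [ 0.0009 -0.0008 -0.0005  0.0002 -0.0005  0.    ]
```

View pics/w19.png

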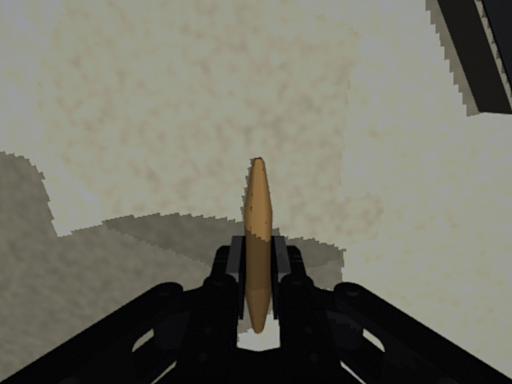

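>>> {"fn": "send_rows", "kwargs": {
  "steps": [
    [[1,0,0,0.003,0],[1,0,0,0.01,0],[1,0,0,0.02,0],[1,0,0,0.03,0],[1,0,0,0.03,0]]
  ]
}}

```text
t: 25.75
tcp_pos: [0.4536, 0.0122, 0.039]
tool_rot: [0.075, 0.702, -0.075, 0.704]
force: [-0.2, -0.7, -0.3]
finger_gap: 0.146
```

```bash
python3 - <<'E'
from h import *
ct,im,s=grab("wrist","w20");print(s["t"],s["tcp_pos"],s["finger_gap"]*85,s["force"],s["qd"])
ct,im,s=grab("side","s20");x=im[150:260,190:350];cv2.imwrite("pics/s20z.png",cv2.resize(x[:,:,::-1],None,fx=4,fy=4))
E
```

```text
25.75 [0.4536 0.0122 0.039 ] 12.380930166727971 [-0.18   -0.7223 -0.2976] [ 0.0003  0.0182  0.0017  0.     -0.0097  0.0009]
```

View pics/w20.png

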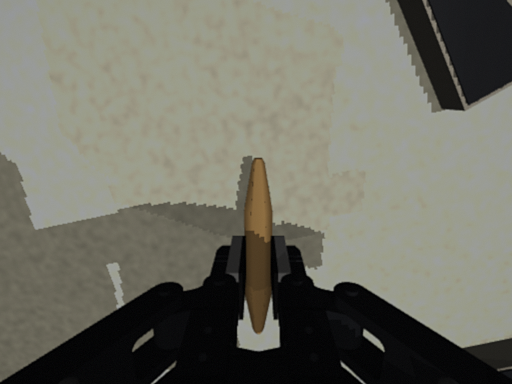

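View pics/s20z.png

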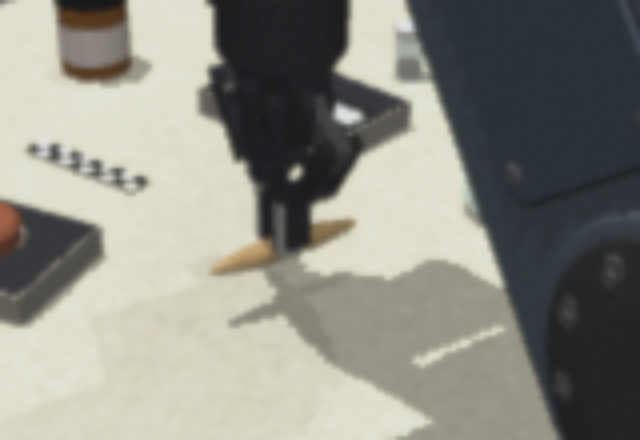

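>>> {"fn": "send_rows", "kwargs": {
  "steps": [
    [[1,0,0,0.04,-0.1],[1,0,0,0.08,-0.28],[1,0.02,-0.03,0.1,-0.46],[1,0.04,-0.06,0.1,-0.64],[1,0.06,-0.09,0.1,-0.82],[1,0.08,-0.12,0.1,-1.0],[1,0.1,-0.14,0.1,-1.18],[1,0.12,-0.162,0.1,-1.313]]
  ]
}}

```text
t: 26.85
tcp_pos: [0.5729, -0.1503, 0.1373]
tool_rot: [0.49, 0.51, -0.49, 0.509]
force: [0.7, 0.3, -0.5]
finger_gap: 0.146
```

>>> {"fn": "send_rows", "kwargs": {
  "steps": [
    [[1,0,0,0,0],[1,0,0,0,0],[1,0,0,0,0]]
  ]
}}

```text
t: 27.22
tcp_pos: [0.5716, -0.1485, 0.1377]
tool_rot: [0.488, 0.512, -0.488, 0.511]
force: [0.3, -0.0, -0.2]
finger_gap: 0.147
```

```bash
python3 - <<'E'
from h import *
ct,im,s=grab("wrist","w21");print(s["t"],s["tcp_pos"],s["finger_gap"]*85,s["force"],s["qd"]);np.save("w21T.npy",ct[1])
M=R.from_quat(s["tool_rot"]).as_matrix();print("jaw",np.degrees(np.arctan2(M[1,2],M[0,2])),s["q"])
E
```

```text
27.225 [ 0.5716 -0.1485  0.1377] 12.500678219217967 [ 0.2751 -0.0202 -0.2026] [ 0.0032 -0.004  -0.0046 -0.0005 -0.0016  0.0032]
jaw -87.34705444249697 [-0.4432  0.6024  1.6038  0.0001  0.9376  1.0812]
```

View pics/w21.png

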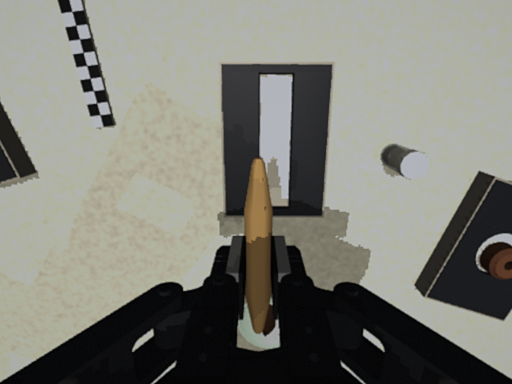

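```bash
python3 - <<'E'
from h import *
ct=(manip.camera_params("wrist"),np.load("w21T.npy"));im=cv2.imread("pics/w21.png")
hsv=cv2.cvtColor(im,cv2.COLOR_BGR2HSV)
b=blob((hsv[...,2]<75),(215,58,338,216),ct,.022);show("tray",b)
for z in(.016,.022):print(z,ray(ct,[[259.5,72.5],[294,73],[289.5,207],[259,150],[291,150]],z)[:,:2])
im0=cv2.imread("pics/w20.png")
cv2.imwrite("pics/cmp.png",np.hstack([cv2.resize(i[145:345,210:310],None,fx=3,fy=3) for i in(im0,im)]))
E
```

```text
tray [ 611.8 -161.5] rect [ 608.8 -159.8  125.1   86.6    2.7] circ [ 608.4 -159.5  151.1]
0.016 [[ 0.6649 -0.1445]
 [ 0.6658 -0.172 ]
 [ 0.5524 -0.1773]
 [ 0.603  -0.1471]
 [ 0.6043 -0.1745]]
0.022 [[ 0.6646 -0.1445]
 [ 0.6655 -0.1713]
 [ 0.5546 -0.1765]
 [ 0.604  -0.1471]
 [ 0.6053 -0.1738]]
```

View pics/cmp.png

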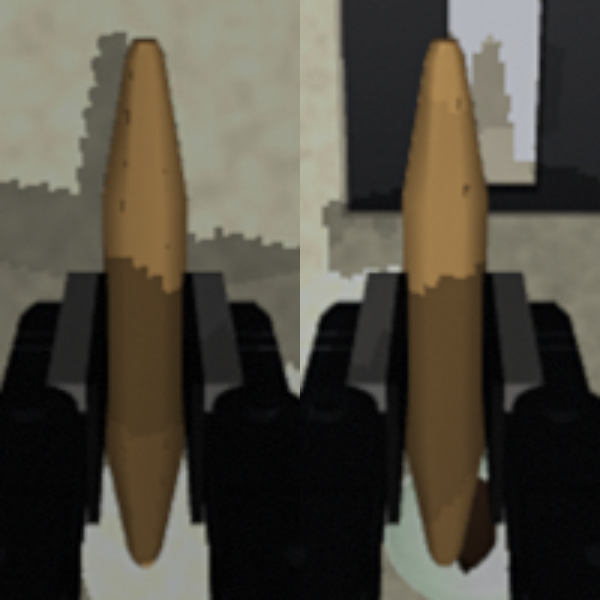

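```bash
python3 - <<'E'
from h import *
ct=(manip.camera_params("wrist"),np.load("w21T.npy"))
p=ray(ct,[[258.5,158.5],[258.5,333.5]],.1361)[:,:2];print(p,p.mean(0),np.linalg.norm(p[0]-p[1]),np.degrees(np.arctan2(*(p[0]-p[1])[::-1])))
E
```

```text
[[ 0.6199 -0.1458]
 [ 0.5191 -0.1506]] [ 0.5695 -0.1482] 0.10088836237654249 2.737477585365342
```

>>> {"fn": "send_rows", "kwargs": {
  "steps": [
    [[1,0.039,-0.012,0,0],[1,0.039,-0.012,-0.02,0],[1,0.039,-0.012,-0.05,0],[1,0.039,-0.012,-0.08,0],[1,0.039,-0.012,-0.095,0],[1,0.039,-0.012,-0.1,0],[1,0.039,-0.012,-0.1,0],[1,0.039,-0.012,-0.1,0]]
  ]
}}

```text
t: 28.28
tcp_pos: [0.6127, -0.162, 0.0392]
tool_rot: [0.489, 0.51, -0.488, 0.512]
force: [0.8, -0.2, -0.8]
finger_gap: 0.145
```

```bash
python3 - <<'E'
from h import *
ct,im,s=grab("wrist","w22");print(s["t"],s["tcp_pos"],s["finger_gap"]*85,s["force"],s["qd"])
ct,im,s=grab("side","s22");x=im[110:220,210:350];cv2.imwrite("pics/s22z.png",cv2.resize(x[:,:,::-1],None,fx=4,fy=4))
E
```

```text
28.275 [ 0.6127 -0.162   0.0392] 12.330284078767384 [ 0.766  -0.2258 -0.7513] [-0.0015 -0.0039  0.001  -0.0009 -0.0021 -0.0003]
```

View pics/w22.png

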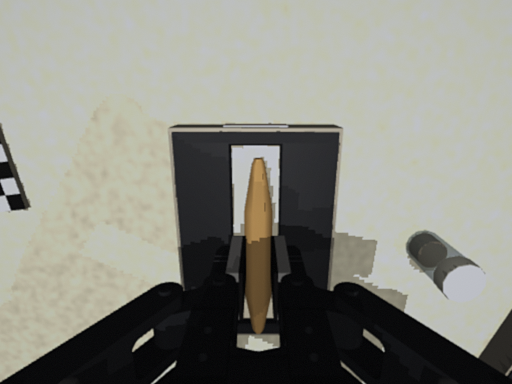

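View pics/s22z.png

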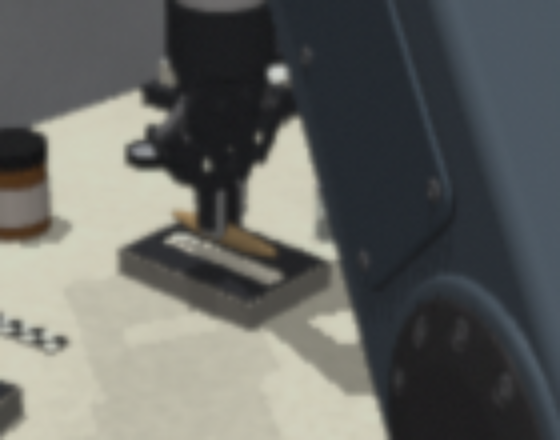

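>>> {"fn": "send_rows", "kwargs": {
  "steps": [
    [[1,-0.001,0.0015,-0.005,0],[1,-0.001,0.0015,-0.009,0],[1,-0.001,0.0015,-0.012,0],[1,-0.001,0.0015,-0.0135,0],[1,-0.001,0.0015,-0.0135,0],[1,-0.001,0.0015,-0.0135,0]]
  ]
}}

```text
t: 29.12
tcp_pos: [0.6107, -0.1601, 0.0247]
tool_rot: [0.489, 0.511, -0.489, 0.511]
force: [-0.8, 0.7, 2.4]
finger_gap: 0.145
```

>>> {"fn": "send_rows", "kwargs": {
  "steps": [
    [[0.8,0,0,0,0],[0.75,0,0,0,0],[0.7,0,0,0,0],[0.7,0,0,0.01,0],[0.65,0,0,0.05,0],[0.65,0,0,0.1,0],[0.65,-0.02,0,0.14,0],[0.65,-0.02,0,0.14,0]]
  ]
}}

```text
t: 30.12
tcp_pos: [0.5921, -0.161, 0.1689]
tool_rot: [0.49, 0.509, -0.488, 0.513]
force: [-0.1, 0.4, -1.0]
finger_gap: 0.348
```

```bash
python3 - <<'E'
from h import *
ct,im,s=grab("wrist","w23");print(s["t"],s["tcp_pos"],s["finger_gap"]*85,s["force"],s["qd"])
hsv=cv2.cvtColor(im,cv2.COLOR_RGB2HSV)
show("beater",blob(hsv[...,1]>80,(215,60,310,300),ct,.023))
E
```

```text
30.125 [ 0.5921 -0.161   0.1689] 29.556393602251298 [-0.0777  0.3746 -0.9854] [ 0.0014  0.0674  0.0205  0.0066 -0.0299  0.0021]
beater [ 609.1 -159.6] rect [ 608.9 -159.3   98.8   12.9    2.9] circ [ 608.9 -159.6   98.8]
```

View pics/w23.png

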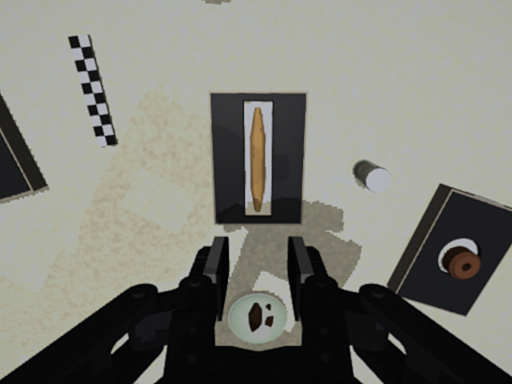

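Beater lies centred in its slot. I'll move clear and check everything from above and the side.

>>> {"fn": "send_rows", "kwargs": {
  "steps": [
    [[0.65,-0.03,-0.05,0.05,0],[0.65,-0.06,-0.1,0.1,0],[0.65,-0.1,-0.14,0.12,0],[0.65,-0.14,-0.18,0.12,0],[0.65,-0.18,-0.22,0.12,0],[0.65,-0.22,-0.26,0.12,0],[0.65,-0.25,-0.3,0.12,0],[0.65,-0.25,-0.3,0.12,0]]
  ]
}}

```text
t: 31.18
tcp_pos: [0.3384, -0.4633, 0.2829]
tool_rot: [0.49, 0.51, -0.49, 0.509]
force: [0.3, -0.7, -0.4]
finger_gap: 0.347
```

```bash
python3 - <<'E'
from h import *
ct,im,s=grab("top","t24");print(s["t"],s["tcp_pos"])
x=im[120:280,95:415];cv2.imwrite("pics/t24z.png",cv2.resize(x[:,:,::-1],None,fx=2.5,fy=2.5,interpolation=cv2.INTER_CUBIC))
hsv=cv2.cvtColor(im,cv2.COLOR_RGB2HSV);m=hsv[...,1]>80
for n,b,z in(("lw",(195,140,228,180),.034),("sw",(370,175,396,205),.036),("pb",(295,135,322,190),.023),("glass wood",(300,212,328,240),.01)):show(n,blob(m,b,ct,z))
ct,im,s=grab("side","s24")
E
```

```text
31.175 [ 0.3384 -0.4633  0.2829]
lw [613.7 121.4] rect [613.8 121.4  53.2  48.8  43.5] circ [613.8 121.4  53.4]
sw [ 512.7 -373.2] rect [ 513.  -372.8   28.1   28.6   43.1] circ [ 514.3 -372.9   32.1]
pb [ 610.4 -158.7] rect [ 609.9 -158.6   11.6   96.4   88.1] circ [ 609.9 -158.6   96.6]
glass wood [ 421.8 -164.4] rect [ 421.5 -163.6   31.4   13.4    7.5] circ [ 421.8 -163.8   32. ]
```

View pics/t24z.png

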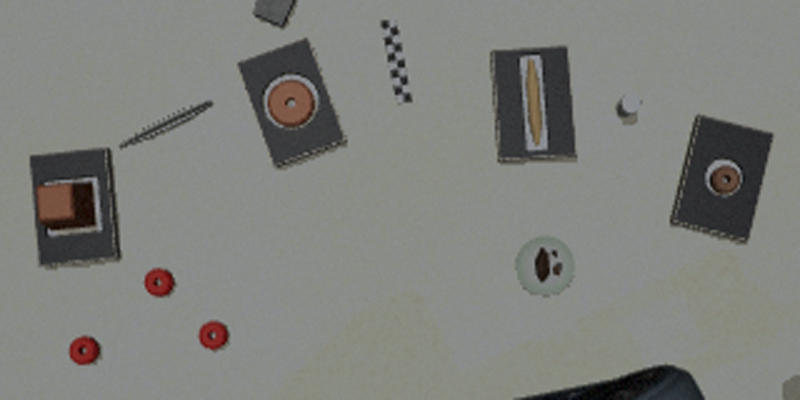

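View pics/s24.png

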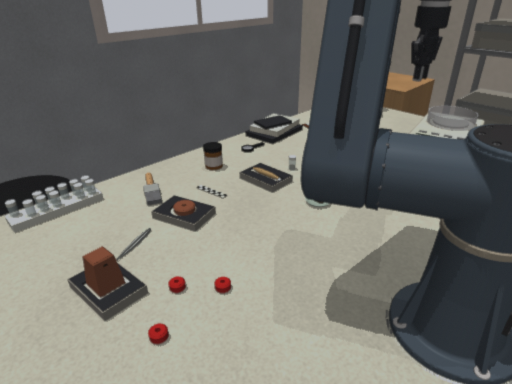

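```bash
python3 -c "
from station import manip
print(manip.sign_off())"
```

```text
the job is handed in; nothing more can be done
None
```

All four tools are back in their matching mounts and the job is handed in, at about 31 s of the 99 s allowed. I lowered each tool slowly until the force reading showed contact at floor height, then released it. The contact forces were about 2–8 N.

My last checks, from the wrist, top and side cameras:

| Tool | Mount | Last check |
|---|---|---|
| Large whorl | large round | about 2–3 mm off centre, inside its 6 mm margin |
| Loom weight | square | upright, with its foot inside the cut-out |
| Small brown whorl | small round | 2 mm off centre in the wrist view and about 5 mm in the top view, against a 6 mm margin |
| Pin beater | long slot | lying within 2 mm of the slot's centre |

- **Left alone:** the watch glass, with its charred wood, measures within about 1 mm of where it started. The three red look-alike whorls were not touched.
- **Disagreement:** the top and wrist cameras differ by 1–3 mm on most of these positions, which fits the stated calibration. The widest gap is on the small whorl. Its contact came within 0.1 mm of the expected height for the cut-out floor, so I take it as seated.

No check failed.

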